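# Clear the illuminator's deck and hold its sprung shutter half open

## Task

Using the scraper block (not the fingers), wipe the three porcelain chips off the illuminator's deck into the blue catch tray on its front edge, then set the scraper down on the bench clear of the illuminator and let go of it. Only then slide the sprung shutter open by its red fin with the gripper's own fingers to half of its travel, never beyond three quarters, and finish while still holding it steady there against the spring. Leave the tip box, bottle and beaker where they stand.

Things in the scene. Friction and masses are not known exactly. Their poses are not given: they have to be found in the camera images.
- reader: Bench illuminator, fixed: flat white box 180 mm (x) by 300 mm (y), dark deck 50 mm above the bench. Origin: centre of its underside; x to its back (away from robot), y the shutter's opening direction, z up. On the deck a rail 12 mm high runs along the back (x +74 to +90 mm), an end stop 12 mm high along the +y edge (y +144 to +150). The front edge (x = -90) is open, above the tray.
- half_mark (a point): Yellow mark on the back rail, 62 mm above the bench: the shutter is half open when the red line at the back of its plate (in line with the fin) is level with it along the slide. White mark 50 mm to -y: closed; red mark 50 mm to +y: fully open.
- runway (a point): Centre of the bare deck, on its surface, 50 mm above the bench (at x 0, y +62 mm of the illuminator; same axes). Bare deck: 82 mm to -y (closed shutter's edge), 82 mm to +y (end stop), 90 mm to -x (open front edge), 74 mm to +x (rail). Chip centres start between 52 mm in front of it and 8 mm behind it, up to 25 mm to either side.
- tray (a point): Centre of the inner floor of the blue open catch tray fixed along the illuminator's front edge, below the deck: 80 mm (x) by 160 mm (y), walls 4 mm thick and 35 mm high, floor 4 mm above the bench; axes as the illuminator's.
- scraper_mid (a point): Centre of the loose scraper block, which stands on the bench, 160 g, 78 mm high: 39 mm above its flat underside. Yellow foot 26 mm thick (x), 110 mm wide (y), 28 mm high; above it a black handle 18 mm thick (x), 60 mm wide (y), 50 mm high, pinched from above across its thickness. It wipes along its x, either face first.
- chip0_mid (a point): White porcelain chip, loose on the deck, 24 x 20 x 7 mm, 11 g; this point is its centre, its z axis normal to its flat face.
- chip1_mid (a point): White porcelain chip, loose on the deck, 24 x 20 x 7 mm, 11 g; this point is its centre, its z axis normal to its flat face.
- chip2_mid (a point): White porcelain chip, loose on the deck, 24 x 20 x 7 mm, 11 g; this point is its centre, its z axis normal to its flat face.
- shutter (a joint): Shutter opening in m: 0 closed, 0.05 half, 0.1 fully open, along the illuminator's +y. A spring shuts it: 3.6 N closed, +1.2 N per 10 mm (9.6 N at half, 15.6 N fully open), with slight friction and damping. Aluminium plate 135 mm (x) by 125 mm (y) by 6 mm, top 57 mm above the bench; closed, it covers y -145 to -20 mm of the illuminator.
- fin (a point): Centre of the red upright fin on the shutter plate, by which it is pinched from above: 14 mm thick along the slide (y), 40 mm wide (x), 45 mm high, from 57 to 102 mm above the bench; the point lies 79.5 mm above the bench and moves with the shutter. Axes as the illuminator's.
- tipbox: Bystander: blue pipette tip box, 85 x 110 mm, 58 mm high, origin at the centre of its underside. It stands on the bench on the opposite side of the illuminator to the scraper.
- reagent: Bystander: amber bottle with a white cap, 64 mm in diameter, 130 mm high, origin at the centre of its underside.
- beaker: Bystander: glass beaker, 72 mm in diameter, 90 mm high, origin at the centre of its underside.
Things that resemble listed ones, but are neither listed nor needed, are in the scene too. Of the things that look like the part that bears scraper_mid, take the one that is farthest to the robot's right at the start.

How it is judged:
By the outcome, as a careful person would: the job done as asked, in the order asked, and still so for the second after the job is handed in, while the arm keeps its last pose, push and grip.
It also fails if it takes over 67 s, if anything falls off the work surface, if the arm or the gripper's body presses on something with over 40 N, if the wrist force passes 120 N, or if a joint passes its speed limit or range.

## Robot

A 6-joint arm with a two-finger parallel gripper is mounted at the origin on the work surface. World frame = base frame: x ahead of the robot, y to its left, z up, the work surface at z = 0. Lengths are in m, angles in rad, forces in N, time in s.
With the tool pointing down it reaches from about 0.25 to 0.775 m from the base axis. Payload 4 kg.
Tool frame: the origin (TCP) lies on the centre line of the jaws, within the pads' length; the fingertips stand 25 mm ahead of it and the grasp point (between the pads) lies 6 mm ahead of it; z points along the fingers, y is the line along which they close (so a half turn about z gives the same grasp; the last joint's range is limited). The gripper opens to 94 mm and grips with 3 to 60 N. Pads are 16 mm wide; open, the fingers measure 119 mm over their backs; the gripper's body (75 mm by 177 mm) begins 78 mm behind the grasp point.
Start: joints at [-1.245, 0.087, 1.371, -0, 1.684, -0.103], TCP at [0.229, -0.5, 0.207] pointing down, gripper open.
Joint ranges: [-3.1, 3.1], [-0.76, 2.03], [0.27, 2.55], [-1.08, 4.22], [0.17, 2.65], [-2.57, 2.57]. Speed limits (rad/s): [2.79, 2.79, 3.14, 3.14, 3.14, 3.14].

## Interface

Orientations are given as [roll, pitch, yaw] about the fixed x, y, z axes, in that order (R = Rz(yaw) Ry(pitch) Rx(roll)).
In Python, from bench import robot, imaging gives the robot as it stands. The module is installed in compiled form; this text tells all that it offers.
- The arm moves only by the tool drive_tool, never from a script. Its argument "series" is a list of rows, each a list of 3 entries, a list of its own where there are three numbers: the finger opening in m, from 0 to 0.094, then the shift along the tool's x, y, z in m, then the turn, a rotation vector about the tool's x, y, z in rad. A call has 1 to 5 rows; each row is the pose to reach, as a shift and turn from the pose commanded when the call began, along the tool's axes at that moment; what a row does not reach only later rows make up. A row lasts 1/8 s, in which the tool goes at most 62.5 mm and 10.7 degrees, less where a joint would pass 70% of its speed; a pose out of reach is approached as far as the arm can. A call with a gripper value outside its range is refused whole. The fingers move at their own pace and stop on an object; the grip force is fixed at half the most. Time passes only in rows, so rows that repeat a pose let the fingers close. It gives the time, the measured TCP pose, the force, the opening and the grip force at its end, in the units of the state.
- robot.get_obs(): the state, without advancing time (a new reading comes with each control period).
- imaging.snapshot(name): name is "side" or "top" or "wrist"; returns the picture (384x512x3 uint8, red, green, blue); there is no depth.
- imaging.get_calibration(name): a dict with "intrinsics" (3x3 intrinsics, pixels), "position" and "rotation" of the camera in the world. Camera axes: x right, y up, looking along -z (the intrinsics and any distortion apply to the point x, -y, -z); pixel columns grow to the right and rows downward; lengths in m; the calibration is good to about 2 mm. A picture is of the moment at which its call begins: read the wrist's pose just before it. get_calibration takes no time and is no camera call; for the wrist camera it gives the pose at the moment of the call.
- robot.close_job(): hands the job in; it is judged then, once.
The state is a dict: "time": time; "joint_positions": joint angles; "qvel": joint speeds; "joint_torque": joint torques, N m; "tool_pos": TCP position; "ee_rot": TCP orientation; "wrist_force": force on the tool from outside, world axes, zero at the start; "wrist_torque": the same for the moment, N m; "width": finger opening in m; "finger_force": force on a finger pad.
Only numpy, scipy, OpenCV 4.12 (cv2) and the standard library are available. Lean on these libraries where they do the work, as an engineer would, in place of code of your own. Each camera call takes 0.05 s, during which the arm holds its last target. There are 200 camera calls.

## Working session

There is one attempt and no reset: what is moved stays moved. The work goes in short steps, Python scripts to look and compute and a tool call to move; the robot and the scene stay as the last step left them, time stands still between calls to the robot, and variables do not carry over. Pictures are saved under pics/ and viewed, at most 10 in all, crops included, and the job is handed in when it is done.

Besides the shell and the picture viewer there is one more tool, called as name(argument=value, ...) on one line, values as JSON. drive_tool: Moves the arm, as the interface text tells. Its arguments: {"type":"object","properties":{"series":{"type":"array"}},"required":["series"]}

```bash
mkdir -p pics
python3 - <<'E'
from bench import robot, imaging
import cv2,numpy as np
for n in("top","side"):
    c=imaging.get_calibration(n); print(n,c)
    cv2.imwrite(f"pics/{n}0.png",cv2.resize(imaging.snapshot(n)[:,:,::-1],(800,600),interpolation=cv2.INTER_CUBIC))
print(robot.get_obs())
E
```

```text
top {'intrinsics': array([[467.35826257,   0.        , 254.7322508 ],
       [  0.        , 467.35826257, 189.59578712],
       [  0.        ,   0.        ,   1.        ]]), 'position': array([0.4148985 , 0.13185942, 1.39571436]), 'rotation': array([ 0.1042911 , -0.01267034, -1.58754569])}
side {'intrinsics': array([[480.13338506,   0.        , 251.57472216],
       [  0.        , 480.13338506, 188.2263511 ],
       [  0.        ,   0.        ,   1.        ]]), 'position': array([-0.10869176,  1.0548858 ,  0.89442434]), 'rotation': array([ 0.94223593,  0.0133266 , -2.54813675])}
{'time': 0.1, 'joint_positions': array([-1.24509458e+00,  8.79042849e-02,  1.37206418e+00, -1.69639486e-05,
        1.68358549e+00, -1.03104471e-01]), 'qvel': array([ 0.00053294, -0.00086992, -0.00397425,  0.00031849, -0.00118167,
        0.00177558]), 'joint_torque': array([ 2.11658749e-03, -3.41249621e+01, -3.03302801e+01,  7.19340867e-02,
        3.03840393e-02, -1.09975726e-04]), 'tool_pos': array([ 0.22851769, -0.4997585 ,  0.20562829]), 'ee_rot': array([-3.13964003e+00, -1.85090649e-04,  4.28804140e-01]), 'wrist_force': array([ 0.06080881,  0.32082775, -0.66650727]), 'wrist_torque': array([-0.00873038, -0.00838207, -0.04525589]), 'finger_force': 0.0, 'width': 0.09420552753161565}
```

View pics/top0.png

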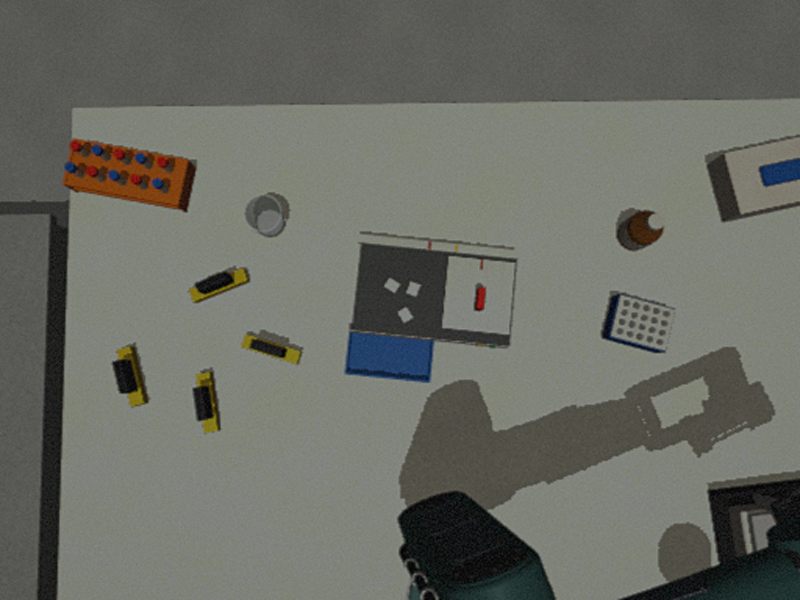

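View pics/side0.png

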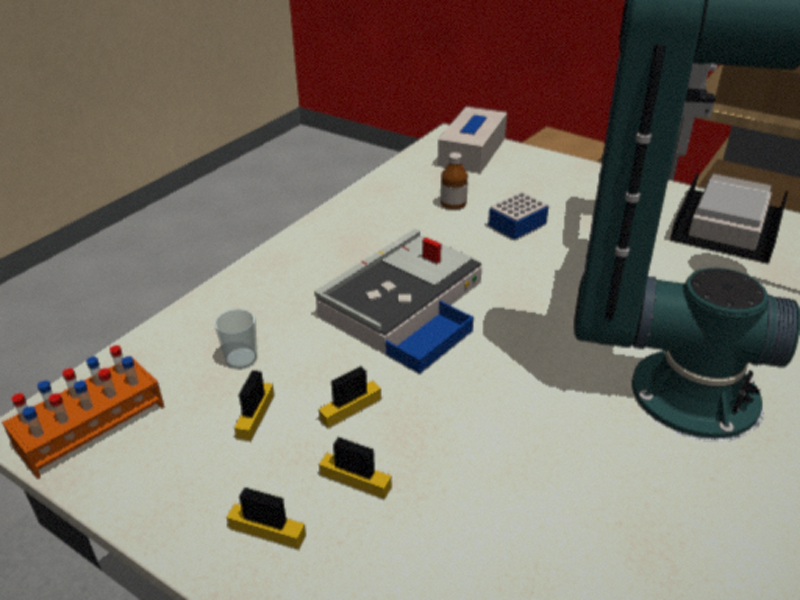

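Top view shows four scraper look-alikes at (219,284), (130,376), (206,402) and (272,348). Image right is the robot's right (−y), so (272,348) fits. I'll confirm this in a crop and measure from it.

```bash
cat > h.py <<'E'
import numpy as np,cv2
from bench import robot, imaging
from scipy.spatial.transform import Rotation as R
def ray(c,uv):
    K=c["intrinsics"]; d=np.linalg.inv(K)@[uv[0],uv[1],1]
    return R.from_euler('xyz',c["rotation"]).as_matrix()@(d*[1,-1,-1])
def at(c,uv,z):
    d=ray(c,uv); p=c["position"]; return (p+d*(z-p[2])/d[2])
def proj(c,P):
    q=(np.atleast_2d(P)-c["position"])@R.from_euler('xyz',c["rotation"]).as_matrix()
    q=q*[1,-1,-1]; uv=q@c["intrinsics"].T; return uv[:,:2]/uv[:,2:]
def save(im,name,box,s):
    x0,y0,x1,y1=box
    cv2.imwrite(f"pics/{name}.png",cv2.resize(im[y0:y1,x0:x1,::-1],None,fx=s,fy=s,interpolation=cv2.INTER_CUBIC))
E
python3 - <<'E'
from h import *
im=imaging.snapshot("top"); np.save("top.npy",im)
save(cv2.convertScaleAbs(im,alpha=1.4),"crop",(145,140,345,255),4)
c=imaging.get_calibration("top")
s=1.5625
for n,u,z in[("scr",(272,348),.04),("o1",(219,284),.04),("o2",(206,402),.04),("chipA",(392,285),.057),("fin",(480,298),.1),("mark",(456,248),.062),("tipbox",(640,320),.05),("beaker",(268,215),.04),("bottle",(650,222),.13)]:
    print(n,at(c,np.array(u)/s,z).round(3))
E
```

```text
scr [0.464 0.347 0.04 ]
o1 [0.585 0.446 0.04 ]
o2 [0.367 0.468 0.04 ]
chipA [0.576 0.123 0.057]
fin [ 0.545 -0.033  0.1  ]
mark [0.642 0.004 0.062]
tipbox [ 0.504 -0.336  0.05 ]
beaker [0.714 0.355 0.04 ]
bottle [ 0.672 -0.334  0.13 ]
```

View pics/crop.png

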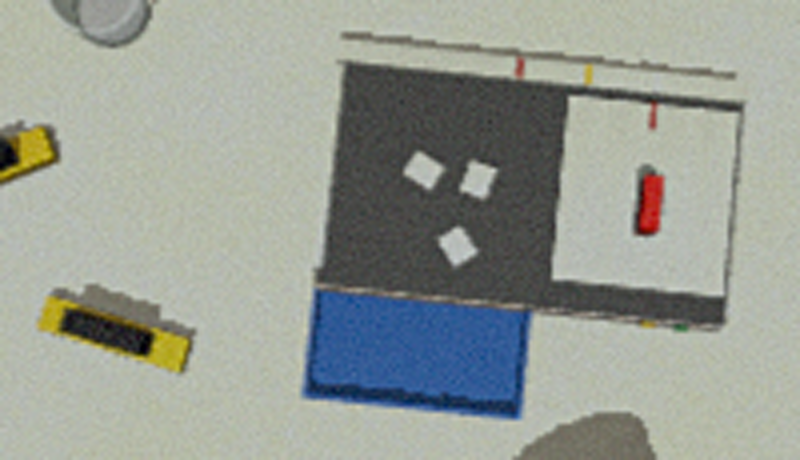

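The crop confirms the target scraper: it is the rightmost block, at crop (117,333). Chips are at (424,170), (479,180) and (458,246), the fin top at (650,204), and the yellow mark at (588,74).

Run:
```python
from h import *
c=imaging.get_calibration("top")
f=lambda x,y,z: at(c,((x+.5)/4-.5+145,(y+.5)/4-.5+140),z)
def line(a,b,n):
    d=np.array(b)-a; print(n,np.array(a).round(4),np.array(b).round(4),"len",np.linalg.norm(d).round(4),"ang",np.degrees(np.arctan2(d[1],d[0])).round(2))
line(f(722,324,.05),f(317,287,.05),"front")
line(f(588,74,.062),f(520,67,.062),"marks")
line(f(520,416,.039),f(303,396,.039),"trayfront")
line(f(552,280,.057),f(567,97,.057),"shutedge")
line(f(646,234,.102),f(654,175,.102),"fin")
print("redline",f(653,116,.057))
line(f(192,353,.028),f(42,312,.028),"foot")
line(f(150,344,.078),f(62,319,.078),"handle")
for p in[(424,170),(479,180),(458,246)]: print("chip",f(*p,.057).round(4))
# camera->TCP offset for wrist
o=robot.get_obs(); w=imaging.get_calibration("wrist"); T=R.from_euler('xyz',o["ee_rot"])
print("wrist cam in tool",T.inv().apply(w["position"]-o["tool_pos"]),(T.inv()*R.from_euler('xyz',w["rotation"])).as_matrix().round(2),w["intrinsics"])
```

```text
front [ 0.4625 -0.0888  0.05  ] [0.4938 0.2023 0.05  ] len 0.2928 ang 83.86
marks [0.6441 0.0044 0.062 ] [0.6499 0.0535 0.062 ] len 0.0494 ang 83.22
trayfront [0.399  0.0575 0.039 ] [0.416  0.2138 0.039 ] len 0.1572 ang 83.8
shutedge [0.4957 0.0335 0.057 ] [0.6283 0.0196 0.057 ] len 0.1333 ang -6.0
fin [ 0.524  -0.0294  0.102 ] [ 0.5652 -0.0361  0.102 ] len 0.0418 ang -9.31
redline [ 0.61345415 -0.04247977  0.057     ]
foot [0.4485 0.2949 0.028 ] [0.4801 0.404  0.028 ] len 0.1136 ang 73.84
handle [0.454  0.3184 0.078 ] [0.4725 0.38   0.078 ] len 0.0644 ang 73.28
chip [0.5766 0.124  0.057 ]
chip [0.5687 0.0845 0.057 ]
chip [0.5212 0.1005 0.057 ]
wrist cam in tool [ 0.07630973  0.00084519 -0.17858097] [[-0.    0.97  0.26]
 [ 1.    0.    0.  ]
 [-0.    0.26 -0.97]] [[297.4811152    0.         259.23560125]
 [  0.         297.4811152  189.87458915]
 [  0.           0.           1.        ]]
```

drive_tool(series=[[0.094,[0.567,-0.674,0],[0,0,-0.855]],[0.094,[0.567,-0.674,0],[0,0,-0.855]],[0.094,[0.567,-0.674,0],[0,0,-0.855]],[0.094,[0.567,-0.674,0],[0,0,-0.855]],[0.094,[0.567,-0.674,0],[0,0,-0.855]]])

```text
time: 0.78
tool_pos: [0.3122, -0.1971, 0.2064]
ee_rot: [3.141, -0.0, 1.287]
wrist_force: [1.6, 0.2, -0.2]
width: 0.0941
finger_force: 0.0
```

```bash
cat >> h.py <<'E'
def go(p,yawdeg,z0=None):
    o=robot.get_obs(); T=R.from_euler('xyz',o["ee_rot"])
    G=R.from_euler('xyz',[np.pi,0,np.radians(yawdeg)])
    print("t",round(o["time"],2),"pos",o["tool_pos"].round(4),"rot",np.degrees(o["ee_rot"]).round(2),"w",round(o["width"],4),"F",o["wrist_force"].round(1))
    print("shift",T.inv().apply(np.array(p)-o["tool_pos"]).round(4),"turn",(T.inv()*G).as_rotvec().round(4))
E
python3 -c "
from h import *
go([.464,.349,.2],73.6)"
```

```text
t 0.78 pos [ 0.3122 -0.1971  0.2064] rot [ 1.7997e+02 -1.0000e-02  7.3730e+01] w 0.0941 F [ 1.6  0.2 -0.2]
shift [ 0.5668 -0.0073  0.0065] turn [ 0.0004 -0.0002  0.0023]
```

drive_tool(series=[[0.094,[0.567,-0.007,0.006],[0,0,0]],[0.094,[0.567,-0.007,0.006],[0,0,0]],[0.094,[0.567,-0.007,0.006],[0,0,0]],[0.094,[0.567,-0.007,0.006],[0,0,0]],[0.094,[0.567,-0.007,0.006],[0,0,0]]])

```text
time: 1.4
tool_pos: [0.397, 0.1038, 0.2034]
ee_rot: [3.141, 0.0, 1.284]
wrist_force: [2.3, -0.8, -0.9]
width: 0.0944
finger_force: 0.0
```

drive_tool(series=[[0.094,[0.255,-0.003,0.003],[0,0,0]],[0.094,[0.255,-0.003,0.003],[0,0,0]],[0.094,[0.255,-0.003,0.003],[0,0,0]],[0.094,[0.255,-0.003,0.003],[0,0,0]],[0.094,[0.255,-0.003,0.003],[0,0,0]]])

```text
time: 2.02
tool_pos: [0.4658, 0.3501, 0.1977]
ee_rot: [-3.139, 0.003, 1.288]
wrist_force: [-0.0, -0.3, -0.4]
width: 0.0941
finger_force: 0.0
```

Run:
```python
from h import *
go([.464,.349,.2],73.6)
c=imaging.get_calibration("wrist"); im=imaging.snapshot("wrist")
import pickle; pickle.dump(c,open("w1.pkl","wb"))
save(im,"wrist1",(0,0,512,384),1.5)
hsv=cv2.cvtColor(im,cv2.COLOR_RGB2HSV)
m=((hsv[...,0]>18)&(hsv[...,0]<34)&(hsv[...,1]>130)&(hsv[...,2]>60)).astype(np.uint8)
n,l,s,ce=cv2.connectedComponentsWithStats(m)
for i in range(1,n):
    if s[i,4]>300: print("yellow",s[i],ce[i].round(1))
```

```text
t 2.02 pos [0.4658 0.3501 0.1977] rot [-1.7983e+02  1.5000e-01  7.3800e+01] w 0.0941 F [-0.  -0.3 -0.4]
shift [-0.0015 -0.0014 -0.0023] turn [-0.003   0.0026  0.0036]
yellow [ 303    2   75  100 1825] [336.   53.8]
yellow [ 101   64   95   63 1161] [159.3  93.7]
yellow [248 125  24  90 840] [259.1 158.8]
```

View pics/wrist1.png

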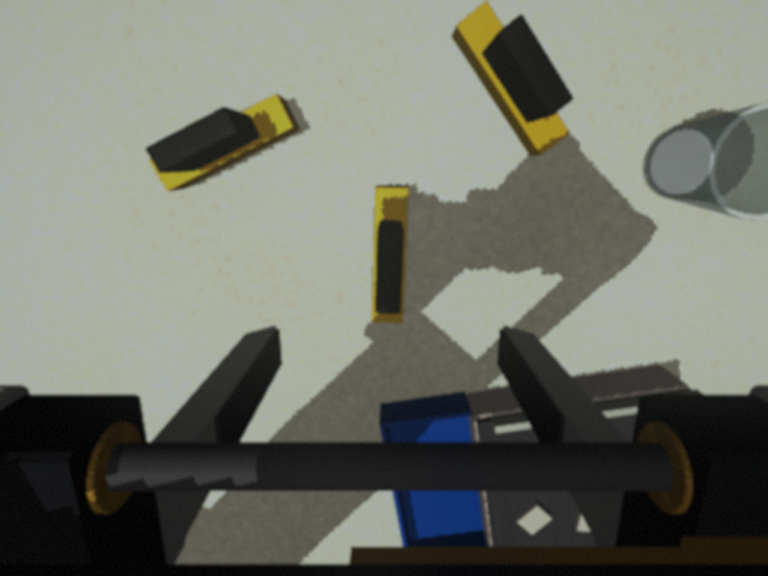

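The wrist view shows the target scraper between the jaws' planes, with its handle top at (378–404, 220–313) and aligned with the jaws.

Run:
```python
from h import *
import pickle
c=pickle.load(open("w1.pkl","rb"))
P=[at(c,np.array(p)/1.5,.078) for p in[(380,220),(404,222),(401,313),(378,313)]]
m=np.mean(P,0); print(np.round(P,4),m)
d=(P[0]+P[1]-P[2]-P[3])/2; yaw=np.degrees(np.arctan2(d[1],d[0])); print(np.linalg.norm(d),yaw)
F=[at(c,np.array(p)/1.5,.028) for p in[(376,187),(408,187),(403,321),(374,321)]]
print("foot",np.mean(F,0), np.degrees(np.arctan2(*((F[0]+F[1]-F[2]-F[3])[:2][::-1]))))
go([m[0],m[1],.054],yaw)
```

```text
[[0.4719 0.3894 0.078 ]
 [0.4869 0.3836 0.078 ]
 [0.4675 0.3227 0.078 ]
 [0.452  0.3272 0.078 ]] [0.46958132 0.35571548 0.078     ]
0.06466654522247427 72.29668313406312
foot [0.46864953 0.35368761 0.028     ] 72.33143661425778
t 2.08 pos [0.4659 0.3487 0.1984] rot [-1.7987e+02  1.4000e-01  7.3720e+01] w 0.0939 F [-0.4 -0.6 -0.1]
shift [0.0081 0.0019 0.1443] turn [-0.0022  0.0025  0.0248]
```

drive_tool(series=[[0.094,[0.005,0.001,0.05],[0,0,0.012]],[0.094,[0.005,0.001,0.1],[0,0,0.012]],[0.094,[0.005,0.001,0.136],[0,0,0.012]],[0.094,[0.005,0.001,0.136],[0,0,0.012]],[0.03,[0.005,0.001,0.136],[0,0,0.012]]])

```text
time: 2.7
tool_pos: [0.4697, 0.3513, 0.0666]
ee_rot: [3.139, -0.002, 1.271]
wrist_force: [0.5, 0.2, 1.0]
width: 0.0873
finger_force: 0.0
```

drive_tool(series=[[0.0,[0,0,0],[0,0,0]],[0.0,[0,0,0],[0,0,0]],[0.0,[0,0,0],[0,0,0]],[0.0,[0,0,0],[0,0,0]],[0.0,[0,0,0],[0,0,0]]])

```text
time: 3.32
tool_pos: [0.4686, 0.3516, 0.0643]
ee_rot: [-3.142, 0.0, 1.272]
wrist_force: [-0.2, 0.7, -0.5]
width: 0.0375
finger_force: 0.0
```

drive_tool(series=[[0.0,[0,0,0],[0,0,0]],[0.0,[0,0,0],[0,0,0]],[0.0,[0,0,0],[0,0,0]],[0.0,[0,0,0],[0,0,0]],[0.0,[0,0,0],[0,0,0]]])

```text
time: 3.95
tool_pos: [0.4685, 0.3515, 0.0641]
ee_rot: [-3.141, 0.0, 1.272]
wrist_force: [1.0, -0.6, -1.9]
width: 0.0177
finger_force: 29.7
```

```bash
python3 -c "
from h import *
go([.469,.352,.15],72.8)
o=robot.get_obs();print(o['finger_force'])"
```

```text
t 3.95 pos [0.4685 0.3515 0.0641] rot [-1.7999e+02  2.0000e-02  7.2870e+01] w 0.0177 F [ 1.  -0.6 -1.9]
shift [ 0.0005  0.0003 -0.0859] turn [-0.0002  0.0003  0.0012]
29.72212940454483
```

drive_tool(series=[[0.0,[0,0,-0.03],[0,0,0]],[0.0,[0,0,-0.08],[0,0,0]],[0.0,[0,0,-0.11],[0,0,0]],[0.0,[-0.03,0.034,-0.11],[0,0,-0.05]],[0.0,[-0.068,0.075,-0.11],[0,0,-0.1]]])

```text
time: 4.58
tool_pos: [0.5206, 0.2645, 0.1749]
ee_rot: [3.14, -0.001, 1.376]
wrist_force: [1.0, 0.2, -1.9]
width: 0.0176
finger_force: 29.7
```

```bash
python3 -c "
from h import *
go([.6174,.0994,.174],83.9)
o=robot.get_obs();print(o['finger_force'])"
```

```text
t 4.58 pos [0.5206 0.2645 0.1749] rot [ 1.7993e+02 -4.0000e-02  7.8860e+01] w 0.0176 F [ 1.   0.2 -1.9]
shift [-0.1433  0.1269  0.001 ] turn [ 0.0012 -0.0006 -0.088 ]
29.71624732017517
```

drive_tool(series=[[0.0,[-0.04,0.034,0],[0,0,-0.022]],[0.0,[-0.08,0.068,0],[0,0,-0.044]],[0.0,[-0.115,0.1,0],[0,0,-0.066]],[0.0,[-0.143,0.127,0],[0,0,-0.088]],[0.0,[-0.143,0.127,0],[0,0,-0.088]]])

```text
time: 5.2
tool_pos: [0.6174, 0.0964, 0.1734]
ee_rot: [-3.141, 0.001, 1.455]
wrist_force: [-0.4, 0.3, -2.1]
width: 0.0179
finger_force: 29.8
```

Run:
```python
from h import *
go([.6174,.0994,.116],83.9)
c=imaging.get_calibration("side"); im=imaging.snapshot("side")
save(im,"side1",(180,120,350,245),4.5)
```

```text
t 5.2 pos [0.6174 0.0964 0.1734] rot [-1.7994e+02  6.0000e-02  8.3390e+01] w 0.0179 F [-0.4  0.3 -2.1]
shift [ 0.003  -0.0003  0.0574] turn [-0.001   0.001  -0.0089]
```

View pics/side1.png

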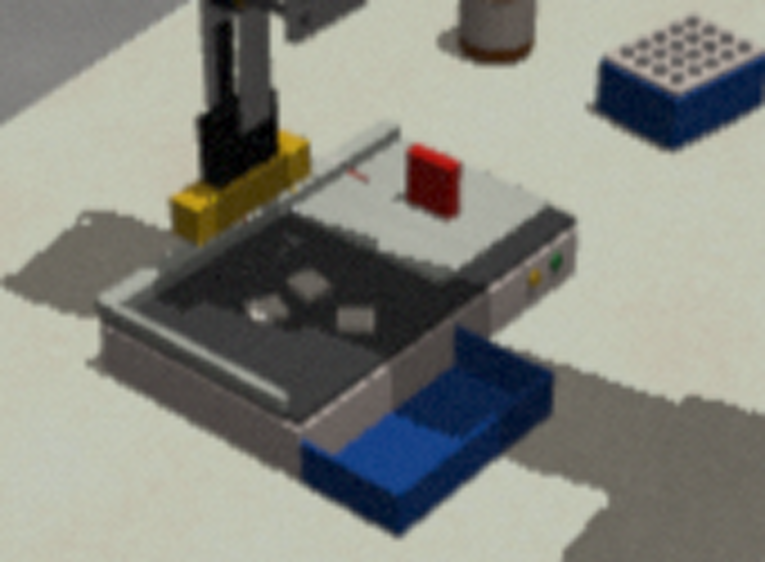

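The side view shows the scraper held level above the rail. The chips are at (309,283), (267,308) and (356,320) in the crop. I'll cross-check the deck frame from this view.

Run:
```python
from h import *
c=imaging.get_calibration("side")
f=lambda x,y,z: at(c,((x+.5)/4.5-.5+180,(y+.5)/4.5-.5+120),z)
O=np.array([.5677,.0474]);a=np.radians(-6.1)
L=lambda p:(np.array([[np.cos(a),np.sin(a)],[-np.sin(a),np.cos(a)]])@(p[:2]-O)).round(4)
for n,p in dict(B=(309,281,.057),A=(267,306,.057),C=(356,318,.057),stopfront=(290,402,.062),deckfl=(302,420,.05),footbot_r=(308,180,.11),footbot_l=(200,243,.11),finfoot=(435,215,.057)).items(): q=f(*p);print(n,q.round(4),L(q))
```

```text
B [0.571  0.0851 0.057 ] [-0.0008  0.0379]
A [0.5781 0.1238 0.057 ] [0.0022 0.0771]
C [0.5214 0.1031 0.057 ] [-0.0519  0.0504]
stopfront [0.5037 0.2044 0.062 ] [-0.0804  0.1493]
deckfl [0.496  0.2028 0.05  ] [-0.0878  0.1469]
footbot_r [0.5948 0.0497 0.11  ] [0.0267 0.0052]
footbot_l [0.611  0.1497 0.11  ] [0.0321 0.1063]
finfoot [ 0.542  -0.0289  0.057 ] [-0.0175 -0.0786]
```

drive_tool(series=[[0.0,[0.003,0,0.03],[0,0,-0.009]],[0.0,[0.003,0,0.054],[0,0,-0.009]],[0.0,[0.003,0,0.057],[0,0,-0.009]],[0.0,[0.003,0,0.057],[0,0,-0.009]],[0.0,[0.003,0,0.057],[0,0,-0.009]]])

```text
time: 5.88
tool_pos: [0.6176, 0.1027, 0.1192]
ee_rot: [3.139, -0.001, 1.469]
wrist_force: [0.6, -0.2, -1.1]
width: 0.018
finger_force: 29.8
```

```bash
python3 -c "
from h import *
# final: local x=-82
a=np.radians(-6.1);O=np.array([.5677,.0474]);p=O+[-.082*np.cos(a)-.057*np.sin(a),-.082*np.sin(a)+.057*np.cos(a)]
go([*p,.1153],83.9)"
```

```text
t 5.88 pos [0.6176 0.1027 0.1192] rot [ 1.7984e+02 -3.0000e-02  8.4190e+01] w 0.018 F [ 0.6 -0.2 -1.1]
shift [-0.0027 -0.1258  0.0035] turn [ 0.0029 -0.0006  0.005 ]
```

drive_tool(series=[[0.0,[-0.002,0,0.003],[0,0,0]],[0.0,[-0.002,0,0.0035],[0,0,0]],[0.0,[-0.002,-0.005,0.0035],[0,0,0.005]]])

```text
time: 6.25
tool_pos: [0.612, 0.1006, 0.1141]
ee_rot: [3.141, -0.0, 1.463]
wrist_force: [1.1, -1.3, -0.8]
width: 0.0178
finger_force: 29.8
```

```bash
python3 -c "
from h import *
go([.4922,.1128,.1153],83.9)"
```

```text
t 6.25 pos [0.612  0.1006 0.1141] rot [179.94  -0.    83.83] w 0.0178 F [ 1.1 -1.3 -0.8]
shift [-0.0007 -0.1204 -0.0013] turn [ 0.001  -0.0001 -0.0012]
```

drive_tool(series=[[0.0,[0,-0.014,-0.0008],[0,0,0]],[0.0,[0,-0.028,-0.0008],[0,0,0]],[0.0,[0,-0.042,-0.0008],[0,0,0]],[0.0,[0,-0.056,-0.0008],[0,0,0]],[0.0,[0,-0.07,-0.0008],[0,0,0]]])

```text
time: 6.88
tool_pos: [0.541, 0.1084, 0.1147]
ee_rot: [3.141, 0.0, 1.464]
wrist_force: [0.8, -0.0, -1.2]
width: 0.0175
finger_force: 29.8
```

```bash
python3 -c "
from h import *
go([.4922,.1128,.1148],83.9)"
```

```text
t 6.88 pos [0.541  0.1084 0.1147] rot [179.99   0.    83.87] w 0.0175 F [ 0.8 -0.  -1.2]
shift [-0.0008 -0.049  -0.0001] turn [ 0.0002  0.     -0.0004]
```

drive_tool(series=[[0.0,[0,-0.011,0],[0,0,0]],[0.0,[0,-0.022,0],[0,0,0]],[0.0,[0,-0.033,0],[0,0,0]],[0.0,[0,-0.044,0],[0,0,0]],[0.0,[0,-0.053,0],[0,0,0]]])

```text
time: 7.5
tool_pos: [0.4886, 0.1139, 0.1146]
ee_rot: [-3.141, 0.0, 1.464]
wrist_force: [-0.0, 0.3, -2.3]
width: 0.0182
finger_force: 29.8
```

drive_tool(series=[[0.0,[0,-0.002,0],[0,0,0]],[0.0,[0,-0.002,0],[0,0,0]],[0.0,[0,0.01,-0.04],[0,0,0]],[0.0,[0,0.02,-0.09],[0,0,0]],[0.0,[0.05,0.02,-0.1],[0,0,0]]])

```text
time: 8.12
tool_pos: [0.518, 0.1599, 0.2196]
ee_rot: [3.133, -0.001, 1.458]
wrist_force: [0.9, 0.5, -2.1]
width: 0.0175
finger_force: 29.9
```

Run:
```python
from h import *
go([.465,.360,.14],73)
im=imaging.snapshot("side")
save(im,"side2",(180,120,350,245),4.5)
```

```text
t 8.12 pos [0.518  0.1599 0.2196] rot [ 1.7948e+02 -8.0000e-02  8.3530e+01] w 0.0175 F [ 0.9  0.5 -2.1]
shift [ 0.1928 -0.076   0.0792] turn [ 0.0089 -0.0022  0.1837]
```

View pics/side2.png

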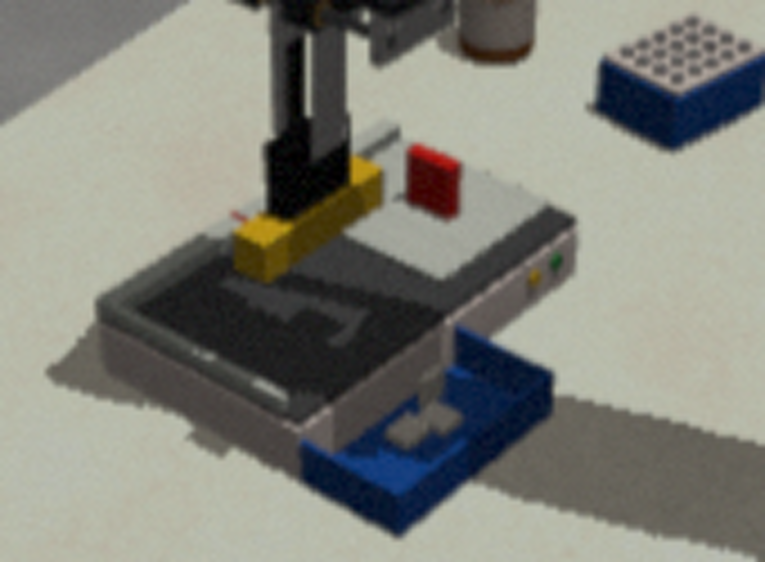

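The side view shows the chips in the tray at (440,418), (407,432) and (432,385, leaning). The deck looks clear. I'll set the scraper back where it came from.

drive_tool(series=[[0.0,[0.05,-0.02,0],[0,0,0.04]],[0.0,[0.1,-0.04,0],[0,0,0.09]],[0.0,[0.15,-0.06,0.01],[0,0,0.14]],[0.0,[0.187,-0.074,0.06],[0,0,0.184]],[0.0,[0.187,-0.074,0.11],[0,0,0.184]]])

```text
time: 8.8
tool_pos: [0.4604, 0.3584, 0.1036]
ee_rot: [3.141, -0.002, 1.284]
wrist_force: [-0.0, -0.6, -1.3]
width: 0.0177
finger_force: 29.9
```

```bash
python3 -c "
from h import *
go([.467,.354,.0645],73)"
```

```text
t 8.8 pos [0.4604 0.3584 0.1036] rot [ 1.7995e+02 -1.2000e-01  7.3560e+01] w 0.0177 F [-0.  -0.6 -1.3]
shift [-0.0024  0.0075  0.0391] turn [ 0.0008 -0.0021  0.0098]
```

drive_tool(series=[[0.0,[0,0,0.022],[0,0,0]],[0.0,[0,0,0.033],[0,0,0]],[0.0,[0,0,0.038],[0,0,0]],[0.0,[0,0,0.039],[0,0,0]],[0.0,[0,0,0.039],[0,0,0]]])

```text
time: 9.43
tool_pos: [0.4618, 0.3556, 0.067]
ee_rot: [3.14, -0.002, 1.279]
wrist_force: [-0.7, 0.2, -1.3]
width: 0.0179
finger_force: 29.9
```

```bash
python3 -c "
from h import *
go([.467,.354,.0641],73)"
```

```text
t 9.43 pos [0.4618 0.3556 0.067 ] rot [ 1.7991e+02 -1.0000e-01  7.3310e+01] w 0.0179 F [-0.7  0.2 -1.3]
shift [-0.0001  0.0054  0.0029] turn [ 0.0017 -0.0018  0.0054]
```

drive_tool(series=[[0.0,[0,0,0.0015],[0,0,0]],[0.0,[0,0,0.0025],[0,0,0]],[0.0,[0,0,0.0025],[0,0,0]]])

```text
time: 9.8
tool_pos: [0.4613, 0.3553, 0.064]
ee_rot: [3.141, -0.001, 1.28]
wrist_force: [-1.5, -1.1, 2.3]
width: 0.0175
finger_force: 29.9
```

```bash
python3 -c "
from h import *
go([.467,.354,.0641],73)"
```

```text
t 9.8 pos [0.4613 0.3553 0.064 ] rot [ 1.7995e+02 -3.0000e-02  7.3320e+01] w 0.0175 F [-1.5 -1.1  2.3]
shift [ 0.0004  0.0059 -0.0001] turn [ 0.0008 -0.0005  0.0057]
```

Contact (+2.3 N). Releasing.

drive_tool(series=[[0.06,[0,0,0],[0,0,0]],[0.06,[0,0,0],[0,0,0]],[0.06,[0,0,0],[0,0,0]],[0.06,[0,0,0],[0,0,0]],[0.06,[0,0,-0.01],[0,0,0]]])

```text
time: 10.42
tool_pos: [0.4603, 0.3549, 0.0724]
ee_rot: [-3.14, 0.002, 1.28]
wrist_force: [0.2, -0.9, -0.4]
width: 0.0595
finger_force: 0.0
```

drive_tool(series=[[0.06,[0,0,-0.04],[0,0,0]],[0.06,[0,0,-0.08],[0,0,0]],[0.06,[0,0,-0.13],[0,0,0]],[0.06,[0,0,-0.16],[0,0,0]],[0.06,[0,0,-0.16],[0,0,0]]])

```text
time: 11.05
tool_pos: [0.4623, 0.3562, 0.2374]
ee_rot: [3.136, -0.006, 1.28]
wrist_force: [-0.0, 0.3, 0.2]
width: 0.0603
finger_force: 0.0
```

Run:
```python
from h import *
# fin closing along reader y (84deg): tool y dir = yaw-90 -> yaw=-6 or 174
go([.5446,-.0328,.22],-6.1)
im=imaging.snapshot("side")
print(robot.get_obs()["joint_positions"].round(2))
save(im,"side3",(110,120,350,300),3.3)
```

```text
t 11.05 pos [0.4623 0.3562 0.2374] rot [179.69  -0.34  73.33] w 0.0603 F [-0.   0.3  0.2]
shift [-0.3491  0.1903  0.0163] turn [ 3.0000e-04 -8.7000e-03  1.3863e+00]
[ 0.56  0.15  1.24 -0.    1.74  0.85]
```

View pics/side3.png

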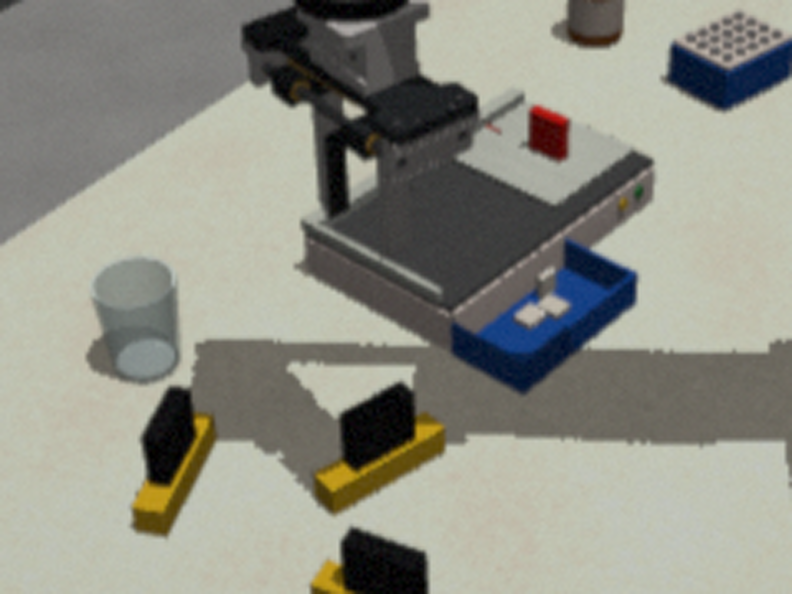

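All three chips lie in the tray, at (530,315), (555,305) and (547,281, leaning). The scraper stands free at (380,450), clear of the illuminator. Next is the fin.

drive_tool(series=[[0.06,[-0.05,0.027,0],[0,0,0.18]],[0.06,[-0.1,0.055,0],[0,0,0.36]],[0.06,[-0.15,0.08,0],[0,0,0.54]],[0.06,[-0.2,0.11,0],[0,0,0.72]],[0.06,[-0.25,0.137,0],[0,0,0.9]]])

```text
time: 11.72
tool_pos: [0.5196, 0.0746, 0.2303]
ee_rot: [-3.14, 0.004, 0.374]
wrist_force: [1.7, -0.5, -0.9]
width: 0.06
finger_force: 0.0
```

```bash
python3 -c "
from h import *
go([.5446,-.0328,.21],-6.1)"
```

```text
t 11.72 pos [0.5196 0.0746 0.2303] rot [-179.92    0.24   21.42] w 0.06 F [ 1.7 -0.5 -0.9]
shift [-0.0159  0.1092  0.0202] turn [-4.000e-04  4.400e-03  4.804e-01]
```

drive_tool(series=[[0.06,[-0.005,0.036,0],[0,0,0.16]],[0.06,[-0.01,0.073,0],[0,0,0.32]],[0.06,[-0.016,0.109,0],[0,0,0.48]],[0.06,[-0.016,0.109,0.02],[0,0,0.48]],[0.06,[-0.016,0.109,0.02],[0,0,0.48]]])

```text
time: 12.35
tool_pos: [0.544, -0.0308, 0.2088]
ee_rot: [-3.141, 0.008, -0.101]
wrist_force: [0.5, -0.1, 0.3]
width: 0.0599
finger_force: 0.0
```

Run:
```python
from h import *
go([.5446,-.0328,.091],-6.1)
c=imaging.get_calibration("wrist"); im=imaging.snapshot("wrist")
import pickle; pickle.dump(c,open("w2.pkl","wb"))
save(im,"wrist2",(0,0,512,384),1.5)
```

```text
t 12.35 pos [ 0.544  -0.0308  0.2088] rot [-179.97    0.48   -5.79] w 0.0599 F [ 0.5 -0.1  0.3]
shift [0.0018 0.002  0.1178] turn [-0.0005  0.0083  0.0054]
```

View pics/wrist2.png

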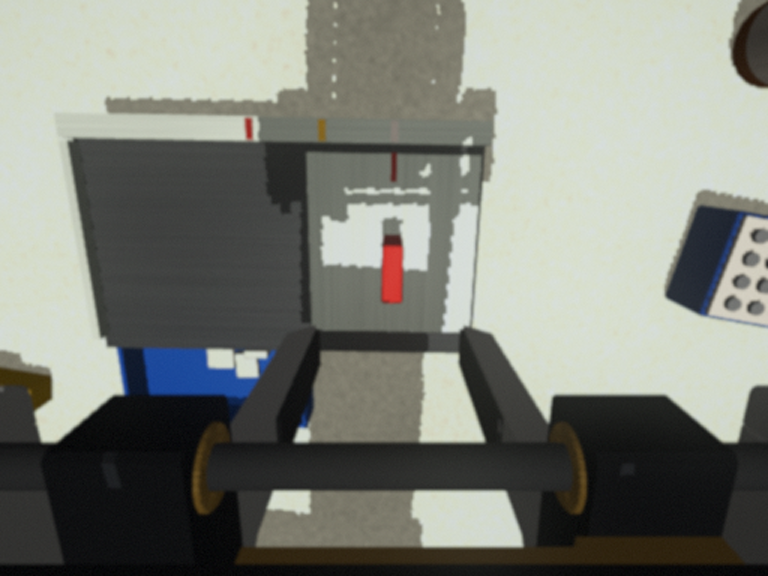

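The wrist view shows the fin top at (393,273) between the jaws. The marks are red (249,129), yellow (322,130) and white (394,131), and the plate's red line is at x=394 (closed).

Run:
```python
from h import *
import pickle
c=pickle.load(open("w2.pkl","rb"))
f=lambda x,y,z: at(c,(x/1.5,y/1.5),z)
m=f(393,273,.102); print("fin",m)
r,w=f(249,129,.062),f(394,131,.062); print(r,w,np.linalg.norm(r-w),np.degrees(np.arctan2(*(r-w)[:2][::-1])),f(394,168,.057))
go([m[0],m[1],.091],-6.1)
```

```text
fin [ 0.55066881 -0.03449898  0.102     ]
[0.65242177 0.05467213 0.062     ] [ 0.64095913 -0.04452367  0.062     ] 0.09985589049802762 83.40838154564767 [ 0.616327  -0.0421325  0.057    ]
t 12.4 pos [ 0.5447 -0.0305  0.2103] rot [-179.98    0.32   -5.75] w 0.0601 F [-0.5  0.5 -0.2]
shift [0.007  0.0034 0.1193] turn [-0.0003  0.0056  0.0061]
```

drive_tool(series=[[0.06,[0.004,0.003,0.05],[0,0.006,0.006]],[0.06,[0.004,0.003,0.09],[0,0.006,0.006]],[0.06,[0.004,0.003,0.112],[0,0.006,0.006]],[0.06,[0.004,0.003,0.118],[0,0.006,0.006]],[0.06,[0.004,0.003,0.118],[0,0.006,0.006]]])

```text
time: 13.02
tool_pos: [0.55, -0.0337, 0.0957]
ee_rot: [3.142, -0.007, -0.106]
wrist_force: [0.1, -0.9, 0.9]
width: 0.06
finger_force: 0.0
```

drive_tool(series=[[0.0,[0,0,0],[0,0,0]],[0.0,[0,0,0],[0,0,0]],[0.0,[0,0,0],[0,0,0]],[0.0,[0,0,0],[0,0,0]],[0.0,[0,0,0],[0,0,0]]])

```text
time: 13.65
tool_pos: [0.5498, -0.0332, 0.0952]
ee_rot: [-3.14, -0.006, -0.106]
wrist_force: [0.5, 1.9, 0.9]
width: 0.0135
finger_force: 28.7
```

drive_tool(series=[[0.0,[0,0,0],[0,0,0]],[0.0,[0,0,0],[0,0,0]],[0.0,[0,0,0],[0,0,0]]])

```text
time: 14.02
tool_pos: [0.5498, -0.0332, 0.0952]
ee_rot: [-3.14, -0.006, -0.106]
wrist_force: [0.6, 5.3, 1.0]
width: 0.0135
finger_force: 30.0
```

```bash
python3 -c "
from h import *
o=robot.get_obs();p=o['tool_pos']+[.05*.1097,.05*.994,0]
go(p,-6.2);print(o['finger_force'])"
```

```text
t 14.03 pos [ 0.5498 -0.0332  0.0952] rot [-179.92   -0.35   -6.07] w 0.0135 F [0.6 5.3 1. ]
shift [ 0.0002 -0.05    0.0001] turn [-0.0015 -0.0062  0.0023]
29.999370574951172
```

drive_tool(series=[[0.0,[0,-0.008,0],[0,0,0]],[0.0,[0,-0.017,0],[0,0,0]],[0.0,[0,-0.026,0],[0,0,0]],[0.0,[0,-0.035,0],[0,0,0]],[0.0,[0,-0.043,0],[0,0,0]]])

```text
time: 14.65
tool_pos: [0.5544, 0.0049, 0.0952]
ee_rot: [3.133, -0.007, -0.108]
wrist_force: [-0.2, -8.9, 0.6]
width: 0.0136
finger_force: 30.0
```

drive_tool(series=[[0.0,[0,-0.005,0],[0,0,0]],[0.0,[0,-0.007,0],[0,0,0]],[0.0,[0,-0.007,0],[0,0,0]],[0.0,[0,-0.007,0],[0,0,0]]])

```text
time: 15.15
tool_pos: [0.5552, 0.0115, 0.0953]
ee_rot: [3.133, -0.007, -0.108]
wrist_force: [-0.7, -8.8, 0.8]
width: 0.0137
finger_force: 30.0
```

Run:
```python
from h import *
o=robot.get_obs(); d=o["tool_pos"]-[.5498,-.0332,.0952]
print("along",d@[.109,.994,0],"across",d@[.994,-.109,0],d[2],o["wrist_force"],o["finger_force"],o["width"],np.degrees(o["ee_rot"]))
im=imaging.snapshot("wrist"); save(im,"wrist3",(130,0,390,195),3)
```

```text
along 0.04503722541538833 across 0.0004977835070336089 5.635958550319342e-05 [-0.69911937 -8.77320085  0.77321444] 30.029895901679993 0.013729861967923924 [179.5133964   -0.40895788  -6.17803835]
```

View pics/wrist3.png

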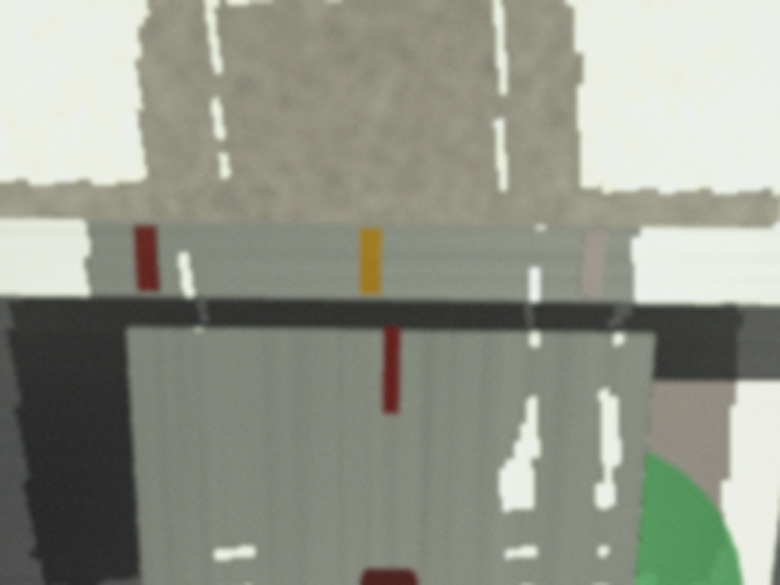

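The red line at x=391 is still 20 px (about 4.6 mm) short of the yellow mark at x=371. The scale is 223 px per 50 mm, so I'll pull about 5 mm more.

drive_tool(series=[[0.0,[0,-0.003,0],[0,0,0]],[0.0,[0,-0.005,0],[0,0,0]],[0.0,[0,-0.005,0],[0,0,0]],[0.0,[0,-0.005,0],[0,0,0]],[0.0,[0,-0.005,0],[0,0,0]]])

```text
time: 15.82
tool_pos: [0.5557, 0.0162, 0.0952]
ee_rot: [3.133, -0.007, -0.108]
wrist_force: [-0.5, -9.9, 0.1]
width: 0.0138
finger_force: 30.0
```

Run:
```python
from h import *
for k in range(2):
    o=robot.get_obs(); d=o["tool_pos"]-[.5498,-.0332,.0952]
    im=imaging.snapshot("wrist").astype(int)
    print("along",d@[.109,.994,0],o["wrist_force"].round(1),o["finger_force"],np.abs(o["qvel"]).max())
    for n,(a,b) in dict(mark=(79,95),line=(113,134)).items():
        s=im[a:b,190:340]; m=(s[...,0]-s[...,2])>50
        xs=np.where(m.sum(0)>=(b-a)*.5)[0]+190; print(n,xs)
```

```text
along 0.049717301225908034 [-0.5 -9.9  0.1] 30.033383667469025 0.0016902545447915886
mark [256 257 258 259 260 261 262 263]
line [258 259 260 261 262]
along 0.04971373776023842 [-0.3 -8.7 -0.1] 30.0334033370018 0.0022732961333987323
mark [256 257 258 259 260 261 262 263]
line [258 259 260 261 262]
```

```bash
python3 -c "
from h import *
print(robot.close_job())"
```

```text
the job is handed in; nothing more can be done
None
```

The job is handed in: all three chips are in the tray, the scraper stands released on the bench clear of the illuminator, and the gripper is holding the shutter steady at half open, with the red line within about 0.2 mm of the yellow mark.

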